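Finish the pinwheel layer of parts cartons on the skid

TASK

Finish the bottom layer on the small pallet: two cartons already lie in its corner, and the other two (one lying on the bench, one standing on end in the grey rack) must join them, flat on their broad sides, to make a four-carton pinwheel with a square hole in the middle, each pushed up snug against its neighbours and the battens with no gap over 3 mm. The standing carton must be turned onto its broad side on the bench and then taken again: never bring a standing or tilted carton onto or over the pallet. Leave everything else on the bench where it is.

Things in the scene. Friction and masses are not known exactly. Their poses are not given: they have to be found in the camera images.
- pallet: Fixed plywood pallet 210 x 210 mm, deck top 30 mm above the bench. Origin: centre of its underside; z up. Battens 15 wide, 10 higher than the deck, form a corner; inner faces at x = -76.5 and y = -76.5 mm. Finished centres (mm): laid_1 (-30,-45) length along x, laid_2 (45,-30) length along y. Cartons then just touch (1.5 mm play to the battens) round a 30 x 30 mm hole at the centre.
- place_1 (a point): Empty place for a carton, against the -x batten: where its centre belongs (52 mm above the bench; pallet frame -45, 30 mm). The carton's 90 mm length lies along this frame's (the pallet's) y; one end meets laid_1. Either loose carton may go here.
- place_2 (a point): Empty place for a carton, in the corner away from the battens: where its centre belongs (52 mm above the bench; pallet frame 30, 45 mm). The carton's 90 mm length lies along this frame's (the pallet's) x; one end meets the side of the carton of place_1, its side meets the end of laid_2. Either loose carton may go here.
- laid_1_center (a point): Plain cardboard carton 90 x 60 x 44 mm, about 0.4 kg, like the other three. Point: its centre; own x along the 90 length, y along the 60 width, z across the 44 thickness. Already in place on the pallet, loose, in the corner of the battens.
- laid_2_center (a point): Plain cardboard carton 90 x 60 x 44 mm, about 0.4 kg, like the other three. Point: its centre; own x along the 90 length, y along the 60 width, z across the 44 thickness. Already in place on the pallet, loose, along the -y batten, crosswise to laid_1 and touching its end.
- carton_flat_center (a point): Plain cardboard carton 90 x 60 x 44 mm, about 0.4 kg, like the other three. Point: its centre; own x along the 90 length, y along the 60 width, z across the 44 thickness. Lies on a broad side on the bench (centre 22 mm up), to be laid on the pallet.
- carton_up_center (a point): Plain cardboard carton 90 x 60 x 44 mm, about 0.4 kg, like the other three. Point: its centre; own x along the 90 length, y along the 60 width, z across the 44 thickness. Stands on end in a pocket of the rack, own x up, centre 50 and top 95 mm above the bench; must be lifted straight out. Let go leaning over 30 degrees towards a broad face with its lower edge on the bench, or pushed high on a broad face, it falls onto that face.
- rack: Fixed grey plastic rack 149 (x) x 78 (y) x 50 mm high, floor and walls 5 mm. Origin: centre of its underside. Two pockets along its x: one centred at x = -42.5 mm, 54 x 68 inside, holds the standing carton (60 mm width along the rack's y); the other at x = 29.5 mm, 80 x 68, holds a can.
- sheet: Flat sheet of brown paper on the bench, 170 (x) x 130 (y) mm, under 1 mm thick. Origin: its centre. Kept clear as a place to lay a carton down.
- can: Bystander: aluminium can, 48 mm across, 85 mm high, upright in the rack's far pocket. Origin: centre of its underside.
- wrench: Bystander: steel wrench, 190 mm long, lying on the bench. Origin: under its middle.
- screwdriver: Bystander: screwdriver, 170 mm long, lying on the bench nearest the robot. Origin: under its middle.
- template: Bystander: flat template 120 x 70 x 4 mm with three holes. Origin: centre of its underside.
- pot: Bystander: open steel pot, 70 mm across, 60 mm high. Origin: centre of its underside.
- lug: Bystander: machined steel lug, an upright boss 32 mm across and 45 mm high on a flat foot about 86 mm long. Origin: under the boss.
Mind the look-alikes: they are no part of the job. Leave any black or purple look-alike of the part that bears carton_up_center alone.

How it is judged:
By the outcome, as a careful person would: the job done as asked, in the order asked, and still so for the second after the job is handed in, with the robot touching nothing.
It also fails if it takes over 72 s, if anything falls off the work surface, if the arm or the gripper's body presses on something with over 40 N, if the wrist force passes 120 N, or if a joint passes its speed limit or range.

ROBOT

A 7-joint arm with a two-finger parallel gripper is mounted at the origin on the work surface. World frame = base frame: x ahead of the robot, y to its left, z up, the work surface at z = 0. Lengths are in mm, angles in rad, forces in N, time in s.
With the tool pointing down it reaches from about 400 to 850 mm from the base axis. Payload 10.4 kg.
Tool frame: the origin (TCP) lies midway between the tips of the shut fingers; the grasp point (between the pads) lies 19 mm behind it; x points along the fingers, z is the direction in which the jaws open and shut, and the axes are right-handed (so a half turn about x gives the same grasp; the last joint's range is limited). The gripper opens to 87 mm and grips with 3 to 60 N. Pads are 19 mm wide; open, the fingers measure 117 mm over their backs; the gripper's body (75 mm by 190 mm) begins 51 mm behind the grasp point.
Start: joints at [1.144, 0.332, -0.065, 1.46, 0.022, 1.35, -0.088], TCP at [245.596, -574.748, 222.576] pointing down, gripper open.
Joint ranges: [-2.6, 2.6], [-0.5, 2.12], [-1.47, 1.34], [0.16, 2.42], [-1.27, 4.41], [0.06, 2.06], [-2.6, 2.6]. Speed limits (rad/s): [2.22, 2.22, 2.79, 2.79, 3.14, 3.14, 3.14].

INTERFACE

Orientations are given as a rotation vector (axis times angle).
In Python, from workcell import sensors, eyes, workorder gives the robot as it stands.
- The arm moves only by the tool carry_out, never from a script. Its argument "deltas" is a list of rows, each a list of 7 numbers: the turn, a rotation vector about the world's x, y, z in rad, then the shift along the world's x, y, z in cm, then the opening in per cent of the stroke, from 0 (shut) to 100 (fully open). In form: [[ax, ay, az, dx, dy, dz, hand], ...]. A call has 1 to 20 rows; each row shifts and turns the commanded pose from where the row before left it; what a row does not reach is not made up. A row lasts 1/10 s, in which the tool goes at most 50 mm and 8.59 degrees, less where a joint would pass 70% of its speed; a pose out of reach is approached as far as the arm can. A call with a gripper value outside its range is refused whole. The fingers move at their own pace and stop on an object; "newtons" is the grip in N (left out, the last holds). Time passes only in rows, so rows that do not move let the fingers close. It gives the time, the measured TCP pose, the force and the opening at its end, in the units of the state.
- sensors.get_obs(): the state, without advancing time (a new reading comes with each control period).
- eyes.capture(name): name is "scene" or "top" or "wrist"; returns the picture (480x640x3 uint8, red, green, blue); there is no depth.
- eyes.camera_model(name): a dict with "K" (3x3 intrinsics, pixels), "dist" ([k1, k2, p1, p2, k3] as OpenCV has them; the pictures are not rectified), "R" (3x3) and "t" (3): a world point X has camera coordinates R X + t. Camera axes: x right, y down, z forward; pixel columns grow to the right and rows downward; lengths in mm; the calibration is good to about 2 mm. A picture is of the moment at which its call begins: read the wrist's pose just before it. camera_model takes no time and is no camera call; for the wrist camera it gives the pose at the moment of the call.
- workorder.sign_off(): hands the job in, once; it reports no verdict.
The state is a dict: "t": time; "qpos": joint angles; "qvel": joint speeds; "joint_torque": joint torques, N m; "tool_pos": TCP position; "eef_rot": TCP orientation; "contact_force": force on the tool from outside, world axes, zero at the start; "moment": the same for the moment, N m; "opening": opening from 0.0 (shut) to 1.0 (fully open).
Only numpy, scipy, OpenCV 4.12 (cv2) and the standard library are available. Lean on these libraries where they do the work, as an engineer would, in place of code of your own. Each camera call takes 0.05 s, during which the arm holds its last target. There are 200 camera calls.

## Working session

There is one attempt and no reset: what is moved stays moved. The work goes in short steps, Python scripts to look and compute and a tool call to move; the robot and the scene stay as the last step left them, time stands still between calls to the robot, and variables do not carry over. Pictures are saved under pics/ and viewed, about 8 in all and at most 12, crops included, and the job is handed in when it is done.

Besides the shell and the picture viewer there is one more tool, called after "Request:" by a JSON object that holds its "name" and its "arguments", one argument or row to a line. carry_out: Moves the arm, as the interface text tells. Its arguments: {"type":"object","properties":{"deltas":{"type":"array","items":{"type":"array","items":{"type":"number"}}},"newtons":{"type":"number"}},"required":["deltas"]}

```bash
ls; mkdir -p pics
cat > h.py <<'E'
import numpy as np, cv2
from workcell import sensors, eyes, workorder
def snap(n,f):
    m=eyes.camera_model(n); im=eyes.capture(n); im=cv2.cvtColor(im,cv2.COLOR_RGB2BGR); cv2.imwrite('pics/'+f,im); np.savez('pics/'+f+'.npz',**{k:np.array(m[k]) for k in('K','dist','R','t')}); return im
def plane(f,pts,z):
    m=np.load('pics/'+f+'.npz'); p=cv2.undistortPoints(np.array(pts,float).reshape(-1,1,2),m['K'],m['dist']).reshape(-1,2)
    d=np.c_[p,np.ones(len(p))]@m['R']; c=-m['R'].T@m['t']; z=np.broadcast_to(z,len(p))
    return c+d*((z-c[2])/d[:,2])[:,None]
def proj(f,X):
    m=np.load('pics/'+f+'.npz'); return cv2.projectPoints(np.array(X,float).reshape(-1,1,3),cv2.Rodrigues(m['R'])[0],m['t'],m['K'],m['dist'])[0].reshape(-1,2)
E
python3 - <<'E'
from h import *
o=sensors.get_obs(); print({k:np.round(o[k],3) for k in o})
snap('top','top1.png'); snap('scene','scene1.png')
for f in('top1.png','scene1.png'):
    m=np.load('pics/'+f+'.npz'); print(f,-m['R'].T@m['t'],m['R'][2],m['K'][0,0])
E
```

```text
pics
{'t': np.float64(0.0), 'qpos': array([ 1.144,  0.333, -0.065,  1.461,  0.022,  1.35 , -0.089]), 'qvel': array([ 0.001,  0.001, -0.001, -0.   , -0.   , -0.001, -0.   ]), 'joint_torque': array([-1.0000e-03, -6.2325e+01,  2.4000e-02, -3.8991e+01, -6.2000e-02,
        4.0000e-02,  0.0000e+00]), 'tool_pos': array([ 245.416, -574.38 ,  221.717]), 'eef_rot': array([ 0.908,  1.375, -0.906]), 'contact_force': array([ 0.221, -0.209,  0.182]), 'moment': array([ 0.032, -0.005, -0.016]), 'opening': np.float64(0.998)}
top1.png [ 462.97590677  -10.04148075 1090.97474472] [ 0.08367411  0.0104406  -0.99643848] 477.08658558572165
scene1.png [1258.64986451  109.17557084  952.71733058] [-0.61403116 -0.10970344 -0.78162068] 490.34084748249364
```

View pics/top1.png

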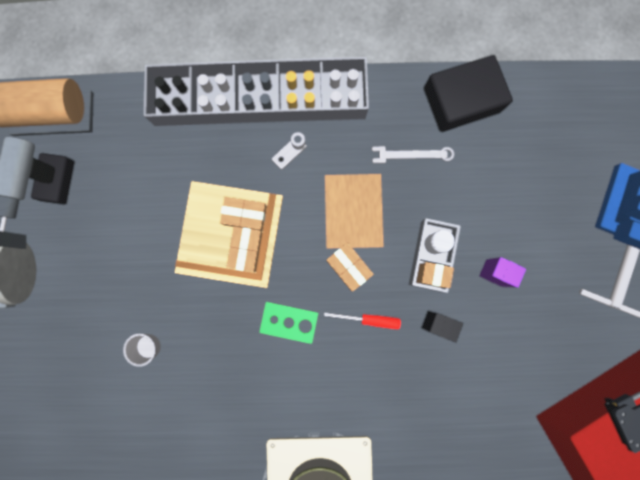

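View pics/scene1.png

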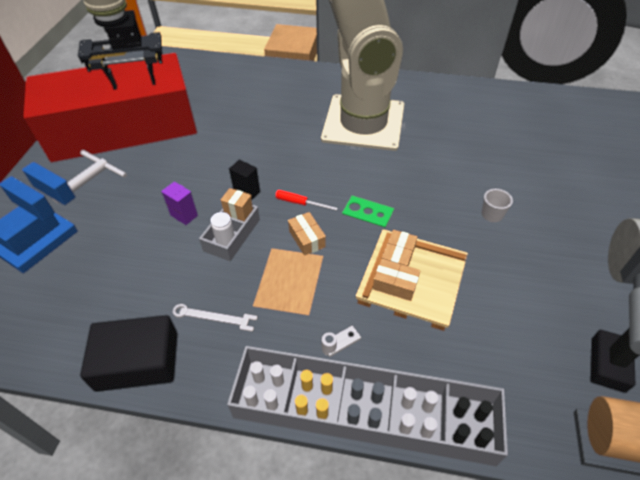

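Top view: the pallet with its two cartons is at (228,235), the loose flat carton at (350,268), the sheet at (354,210) and the rack at (437,255). Three things could be the standing carton: the brown taped box in the rack's near pocket (437,275), a black box (442,326) and a purple box (503,272). The brown one fits, since it is cardboard and stands in the rack pocket beside the can (441,242). I'll confirm with a crop and measure coarsely.

Run:
```python
from h import *
im=cv2.imread('pics/top1.png'); f='top1.png'
cv2.imwrite('pics/crop1.png',cv2.resize(im[160:350,160:540],None,fx=2.1,fy=2.1,interpolation=cv2.INTER_CUBIC))
for n,p in dict(pal=(228,235),carton=(350,268),up=(437,275),sheet=(354,210),rack=(437,255)).items():
    x,y=p; print(n,im[y,x],cv2.cvtColor(im[y:y+1,x:x+1],cv2.COLOR_BGR2HSV)[0,0])
hsv=cv2.cvtColor(im,cv2.COLOR_BGR2HSV)
m=((hsv[...,0]<28)&(hsv[...,1]>70)&(hsv[...,2]>90)).astype(np.uint8)*255
m[:, :165]=0; m[:160]=0; m[310:]=0; m[:,470:]=0
m=cv2.morphologyEx(m,cv2.MORPH_CLOSE,np.ones((13,13)))
n=0
for c in cv2.findContours(m,cv2.RETR_EXTERNAL,cv2.CHAIN_APPROX_NONE)[0]:
    if cv2.contourArea(c)<200: continue
    r=cv2.minAreaRect(c); b=cv2.boxPoints(r); print(np.round(r[0]),np.round(r[1]),r[2]); 
    for z in(0,30,44,95): 
        w=plane(f,b,z); print(z,np.round(w[:,:2]).tolist(),np.round(w.mean(0)))
print(np.round(plane(f,[(425,220),(459,225),(448,291),(414,286)],50)))
```

```text
pal [181 230 242] [ 24  64 242]
carton [240 243 241] [ 50   3 243]
up [242 244 242] [ 60   2 244]
sheet [130 177 221] [ 15 105 221]
rack [229 222 220] [113  10 229]
[435. 275.] [33. 22.] 11.309932708740234
0 [[456.0, -233.0], [504.0, -245.0], [487.0, -319.0], [439.0, -307.0]] [ 472. -276.    0.]
30 [[456.0, -227.0], [503.0, -238.0], [486.0, -311.0], [440.0, -299.0]] [ 471. -269.   30.]
44 [[456.0, -224.0], [503.0, -235.0], [486.0, -307.0], [440.0, -295.0]] [ 471. -265.   44.]
95 [[456.0, -214.0], [501.0, -224.0], [485.0, -292.0], [441.0, -281.0]] [ 471. -253.   95.]
[229. 231.] [94. 90.] 10.4207124710083
0 [[504.0, 321.0], [711.0, 282.0], [664.0, 67.0], [460.0, 108.0]] [585. 195.   0.]
30 [[503.0, 312.0], [704.0, 274.0], [658.0, 65.0], [460.0, 105.0]] [581. 189.  30.]
44 [[502.0, 308.0], [701.0, 271.0], [656.0, 64.0], [460.0, 104.0]] [580. 186.  44.]
95 [[501.0, 292.0], [689.0, 257.0], [646.0, 60.0], [460.0, 98.0]] [574. 177.  95.]
[354. 232.] [116.  57.] 88.69805145263672
0 [[710.0, -30.0], [709.0, -161.0], [441.0, -157.0], [442.0, -28.0]] [575. -94.   0.]
30 [[703.0, -29.0], [702.0, -157.0], [442.0, -153.0], [442.0, -28.0]] [572. -92.  30.]
44 [[700.0, -29.0], [699.0, -155.0], [442.0, -151.0], [443.0, -27.0]] [571. -91.  44.]
95 [[688.0, -28.0], [688.0, -148.0], [443.0, -144.0], [444.0, -27.0]] [566. -87.  95.]
[[ 591. -247.   50.]
 [ 578. -322.   50.]
 [ 435. -290.   50.]
 [ 448. -217.   50.]]
```

View pics/crop1.png

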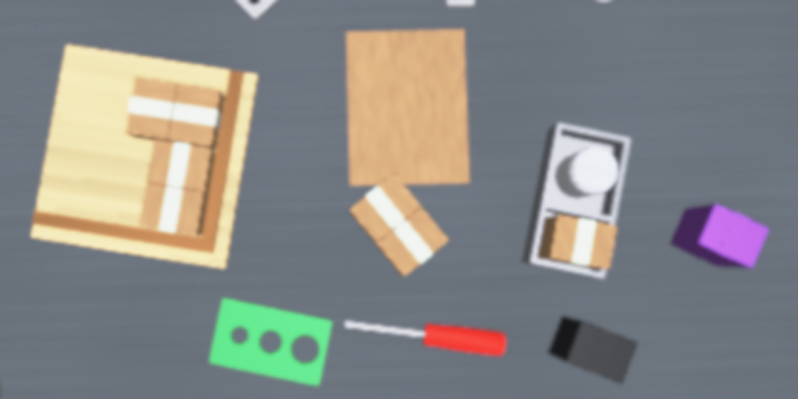

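The crop confirms the standing carton: brown, taped, in the rack's near pocket at crop (580,240). The black and purple boxes stand outside the rack, so they are the look-alikes. Next I'll plan the approach.

Run:
```python
from h import *
from scipy.spatial.transform import Rotation as Rt
o=sensors.get_obs(); R=Rt.from_rotvec(o['eef_rot']).as_matrix(); print(np.round(R,3))
m=eyes.camera_model('wrist'); Rc=np.array(m['R']); c=-Rc.T@m['t']; print('cam in tool',R.T@(c-o['tool_pos']),'\n',np.round(Rc@R,3),m['K'])
f='top1.png'
P=lambda q: (np.array(q)/2.1+[160,160])
print('flat',np.round(plane(f,P([(350,210),(400,180),(447,240),(405,275)]),44)))
print('sheet',np.round(plane(f,P([(346,31),(464,30),(469,183),(350,186)]),0)))
print('pallet',np.round(plane(f,P([(66,45),(257,73),(225,268),(31,238)]),[30,40,40,40])))
print('up top',np.round(plane(f,P([(555,214),(616,228),(610,269),(553,258)]),95)))
```

```text
[[-0.001  0.92   0.393]
 [ 0.001  0.393 -0.92 ]
 [-1.    -0.    -0.001]]
cam in tool [-1.62562056e+02  6.67484074e+01 -1.34060241e-01] 
 [[-0.001  0.001  1.   ]
 [-0.244 -0.97   0.001]
 [ 0.97  -0.244  0.001]] [[394.07752472   0.         317.75158387]
 [  0.         394.07752472 237.22153222]
 [  0.           0.           1.        ]]
flat [[ 510.  -29.   44.]
 [ 540.  -82.   44.]
 [ 475. -129.   44.]
 [ 440.  -84.   44.]]
sheet [[ 710.  -31.    0.]
 [ 707. -161.    0.]
 [ 537. -160.    0.]
 [ 538.  -30.    0.]]
pallet [[697. 273.  30.]
 [658.  66.  40.]
 [452. 104.  40.]
 [489. 309.  40.]]
up top [[ 498. -231.   95.]
 [ 482. -292.   95.]
 [ 442. -284.   95.]
 [ 454. -227.   95.]]
```

Request:
{"name": "carry_out", "arguments": {
  "deltas": [
    [0, 0, 0.0175, 1.75, 3.53, 0, 100],
    [0, 0, 0.0175, 1.75, 3.53, 0, 100],
    [0, 0, 0.0175, 1.75, 3.53, 0, 100],
    [0, 0, 0.0175, 1.75, 3.53, 0, 100],
    [0, 0, 0.0175, 1.75, 3.53, 0, 100],
    [0, 0, 0.0175, 1.75, 3.53, 0, 100],
    [0, 0, 0.0175, 1.75, 3.53, 0, 100],
    [0, 0, 0.0175, 1.75, 3.53, 0, 100],
    [0, 0, 0.0175, 1.75, 3.53, 0, 100],
    [0, 0, 0.0175, 1.75, 3.53, 0, 100],
    [0, 0, 0.0175, 1.75, 3.53, 0, 100],
    [0, 0, 0.0175, 1.75, 3.53, 0, 100],
    [0, 0, 0.0175, 1.75, 3.53, 0, 100],
    [0, 0, 0.0175, 1.75, 3.53, 0, 100],
    [0, 0, 0, 0, 0, 0, 100],
    [0, 0, 0, 0, 0, 0, 100]
  ]
}}

```text
t: 1.7
tool_pos: [490.5, -80.0, 222.2]
eef_rot: [0.718, 1.45, -0.718]
contact_force: [-0.7, -0.9, -0.5]
opening: 0.997
```

```bash
cat >> h.py <<'E'
from scipy.spatial.transform import Rotation as Rt
def st():
    o=sensors.get_obs(); R=Rt.from_rotvec(o['eef_rot']).as_matrix()
    print('t',round(float(o['t']),2),'pos',np.round(o['tool_pos'],1),'jaw',np.round(R[:,2],3),'yaw',round(float(np.degrees(np.arctan2(R[1,2],R[0,2]))),2),'app',np.round(R[:,0],3),'F',np.round(o['contact_force'],1),'op',round(float(o['opening']),3),'q',np.round(o['qpos'],2)); return o,R
E
python3 - <<'E'
from h import *
st(); snap('wrist','w1.png')
E
```

```text
t 1.7 pos [490.5 -80.  222.2] jaw [ 0.606 -0.796 -0.001] yaw -52.73 app [-0.001  0.    -1.   ] F [-0.7 -0.9 -0.5] op 0.997 q [ 0.59  0.09 -0.54  1.77  0.05  1.3  -0.88]
```

View pics/w1.png

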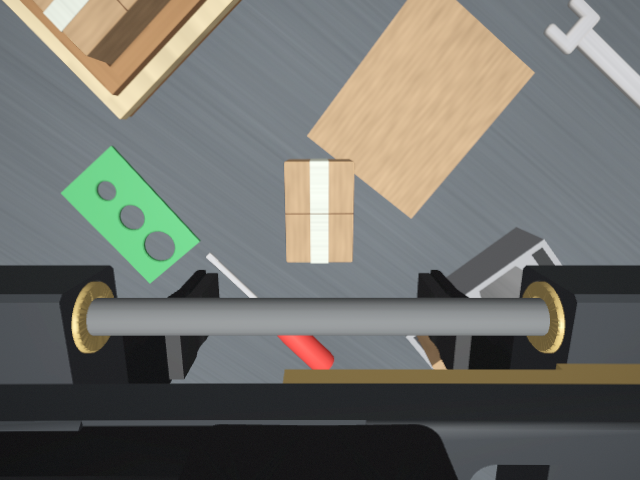

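Wrist view: the flat carton's top face spans (284..353, 160..262), with the tape lengthwise and centred on the jaws. The sheet is at (420,105), the template at (130,215) and the pallet corner at top left.

Run:
```python
from h import *
im=cv2.imread('pics/w1.png'); hsv=cv2.cvtColor(im,cv2.COLOR_BGR2HSV)
roi=im[140:275,270:372]; h=hsv[140:275,270:372]
tape=(h[...,1]<25)&(h[...,2]>225); card=(h[...,0]<25)&(h[...,1]>75)
c=plane('w1.png',[(284.5,159.5),(353.5,159.5),(353,262),(286,262)],44); print(np.round(c,1),c.mean(0))
print([np.linalg.norm(c[i]-c[i-1]) for i in range(4)])
d=c[0]-c[3]+c[1]-c[2]; print('len yaw',np.degrees(np.arctan2(d[1],d[0])))
m=tape.astype(np.uint8); cc=max(cv2.findContours(m,cv2.RETR_EXTERNAL,cv2.CHAIN_APPROX_NONE)[0],key=cv2.contourArea); b=cv2.boxPoints(cv2.minAreaRect(cc))+[270,140]; print(b)
print('tape',np.round(plane('w1.png',b,44),1), plane('w1.png',b,44).mean(0))
```

```text
[[ 512.6  -28.1   44. ]
 [ 548.1  -74.7   44. ]
 [ 476.5 -131.3   44. ]
 [ 439.7  -83.    44. ]] [494.24708089 -79.29709313  44.        ]
[np.float64(91.21078729364736), np.float64(58.59212218742292), np.float64(91.23391528670973), np.float64(60.70152685742591)]
len yaw 37.6634117680252
[[310. 162.]
 [328. 162.]
 [328. 212.]
 [310. 212.]]
tape [[524.1 -46.6  44. ]
 [533.3 -58.8  44. ]
 [499.2 -85.2  44. ]
 [489.6 -72.6  44. ]] [511.54825523 -65.79259031  44.        ]
```

Request:
{"name": "carry_out", "arguments": {
  "deltas": [
    [0, 0, 0, 0.37, 0.07, -2.96, 100],
    [0, 0, 0, 0, 0, -2.96, 100],
    [0, 0, 0, 0, 0, -2.96, 100],
    [0, 0, 0, 0, 0, -2.96, 100],
    [0, 0, 0, 0, 0, -2.96, 100],
    [0, 0, 0, 0, 0, -2.96, 100],
    [0, 0, 0, 0, 0, -2.96, 100],
    [0, 0, 0, 0, 0, 0, 100],
    [0, 0, 0, 0, 0, 0, 0],
    [0, 0, 0, 0, 0, 0, 0],
    [0, 0, 0, 0, 0, 0, 0],
    [0, 0, 0, 0, 0, 0, 0],
    [0, 0, 0, 0, 0, 0, 0],
    [0, 0, 0, 0, 0, 0, 0],
    [0, 0, 0, 0, 0, 0, 0]
  ],
  "newtons": 30
}}

```text
t: 3.25
tool_pos: [494.7, -79.8, 16.2]
eef_rot: [0.719, 1.447, -0.719]
contact_force: [-2.3, 1.2, 7.6]
opening: 0.685
```

Request:
{"name": "carry_out", "arguments": {
  "deltas": [
    [0, 0, 0, 0, 0, 2, 0],
    [0, 0, 0, 0, 0, 4, 0],
    [0, 0, 0, 0, 0, 4, 0],
    [0, 0, 0.0615, 0.11, 1.3, 4, 0],
    [0, 0, 0.0615, 0.11, 1.3, 1.5, 0],
    [0, 0, 0.0615, 0.11, 1.3, 0, 0],
    [0, 0, 0.0615, 0.11, 1.3, 0, 0],
    [0, 0, 0.0615, 0.11, 1.3, 0, 0],
    [0, 0, 0.0615, 0.11, 1.3, 0, 0],
    [0, 0, 0.0615, 0.11, 1.3, 0, 0],
    [0, 0, 0.0615, 0.11, 1.3, 0, 0],
    [0, 0, 0.0615, 0.11, 1.3, 0, 0],
    [0, 0, 0.0615, 0.11, 1.3, 0, 0],
    [0, 0, 0.0615, 0.11, 1.3, 0, 0],
    [0, 0, 0.0615, 0.11, 1.3, 0, 0],
    [0, 0, 0, 0, 0, 0, 0],
    [0, 0, 0, 0, 0, 0, 0]
  ]
}}

```text
t: 4.95
tool_pos: [507.2, 75.7, 170.2]
eef_rot: [0.145, 1.566, -0.146]
contact_force: [0.6, 0.0, -2.9]
opening: 0.686
```

Run:
```python
from h import *
st(); snap('wrist','w2.png')
```

```text
t 4.95 pos [507.2  75.7 170.2] jaw [ 0.983 -0.184 -0.   ] yaw -10.63 app [-0. -0. -1.] F [ 0.6  0.  -2.9] op 0.686 q [ 0.43  0.19 -0.73  1.79  0.14  1.21 -0.53]
```

View pics/w2.png

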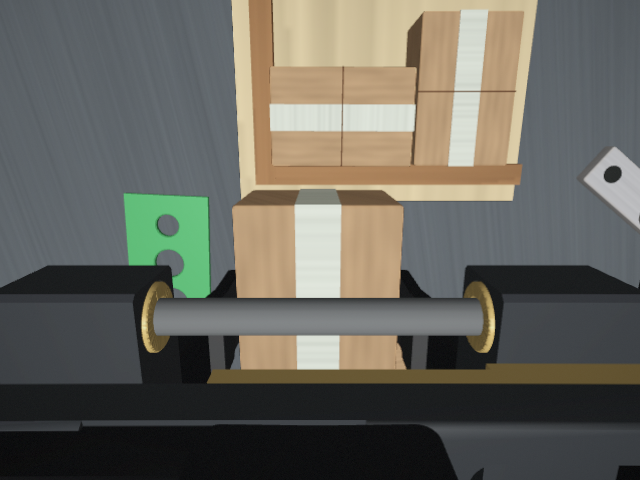

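Wrist view: laid_1's top face has corners (270,67), (416,66), (416,166) and (271,166). laid_2's is at about (422..522, 12..166). The carton is held square at (318,250). Batten inner edges are near column 271 and row 166.

Run:
```python
from h import *
f='w2.png'
a=plane(f,[(270,67),(415.5,66),(416,166),(271.5,166)],74); b=plane(f,[(424,11.5),(522,12),(514,165),(415.5,166)],74)
def fit(px,py):  # edges
    return
for n,c in(('l1',a),('l2',b)):
    print(n,np.round(c[:,:2],1).tolist(),c.mean(0),[round(float(np.linalg.norm(c[i]-c[i-1])),1) for i in range(4)])
    for i in range(4):
        d=c[i]-c[i-1]; print(np.degrees(np.arctan2(d[1],d[0])),end=' ')
    print()
S=np.r_[a,b][:,:2]
# pallet coords: image right=+x, up=+y
T=np.array([[-75,-15],[15,-15],[15,-75],[-75,-75],[15,15],[75,15],[75,-75],[15,-75]],float)
U=Rt.align_vectors(np.c_[S-S.mean(0),np.zeros(8)],np.c_[T-T.mean(0),np.zeros(8)])[0]
yaw=U.as_euler('zyx')[0]; R=U.as_matrix()[:2,:2]; c=S.mean(0)-R@T.mean(0)
print('pallet',c,np.degrees(yaw)); print('res',np.round(S-(T@R.T+c),1).tolist())
for n,p in(('p1',(-45,30)),('p2',(30,45))): print(n,c+R@p)
# outer edges of the pallet: batten top -y outer edge at z=40? deck line
print(np.round(plane(f,[(256,184),(521,184)],40),1),np.round(plane(f,[(241,199),(514,200)],30),1))
# held carton top corners
o=sensors.get_obs(); z=o['tool_pos'][2]+29
h=plane(f,[(233,207),(402,206)],z); print('held',h)
```

```text
l1 [[499.1, 187.4], [586.3, 171.7], [579.3, 111.9], [487.4, 129.1]] [538.01884606 150.04140969  74.        ] [59.5, 88.6, 60.2, 93.5]
78.63095011970748 -10.220944613624887 -96.70812603552102 169.41977073334948 
l2 [[594.9, 200.4], [651.5, 189.4], [641.5, 100.9], [579.0, 112.0]] [616.70539979 150.66215552  74.        ] [89.8, 57.7, 89.0, 63.5]
79.8091173363994 -11.011082251406352 -96.4433808640867 169.94240238982783 
pallet [576.46059336 188.58380119] -9.95912049787637
res [[-0.9, 0.6], [-2.3, 0.5], [1.0, -0.2], [-2.3, 1.4], [1.0, -0.4], [-1.4, -1.0], [4.1, -0.8], [0.7, -0.1]]
p1 [537.32704522 225.9142902 ]
p2 [613.79108237 227.71734933]
[[469.  116.8  40. ]
 [661.7  80.7  40. ]] [[453.3 106.8  30. ]
 [660.5  67.3  30. ]]
held [[487.23423812 123.84672092 199.20395809]
 [544.19938964 113.56701656 199.20395809]]
```

Request:
{"name": "carry_out", "arguments": {
  "deltas": [
    [0, 0, 0.009, 0.6, 2.59, 0, 0],
    [0, 0, 0, 0.6, 2.59, 0, 0],
    [0, 0, 0, 0.6, 2.59, 0, 0],
    [0, 0, 0, 0.6, 2.59, 0, 0],
    [0, 0, 0, 0.6, 2.59, 0, 0],
    [0, 0, 0, 0.6, 2.59, 0, 0],
    [0, 0, 0, 0, 0, -2.5, 0],
    [0, 0, 0, 0, 0, -2.5, 0],
    [0, 0, 0, 0, 0, -2.5, 0],
    [0, 0, 0, 0, 0, -2.5, 0],
    [0, 0, 0, 0, 0, -1.0, 0],
    [0, 0, 0, 0, 0, -0.8, 0],
    [0, 0, 0, 0, 0, -0.3, 0],
    [0, 0, 0, 0, 0, 0, 0],
    [0, 0, 0, 0, 0, 0, 0]
  ]
}}

```text
t: 6.5
tool_pos: [544.1, 231.8, 50.3]
eef_rot: [0.138, 1.565, -0.137]
contact_force: [0.2, 0.1, -2.1]
opening: 0.689
```

Request:
{"name": "carry_out", "arguments": {
  "deltas": [
    [0, 0, 0, 0, 0, -0.35, 0],
    [0, 0, 0, 0, 0, 0, 0],
    [0, 0, 0, -0.035, -0.2, 0, 0],
    [0, 0, 0, -0.035, -0.2, 0, 0],
    [0, 0, 0, -0.017, -0.1, 0, 0],
    [0, 0, 0, 0, 0, 0, 0]
  ]
}}

```text
t: 7.1
tool_pos: [542.8, 226.9, 46.3]
eef_rot: [0.138, 1.566, -0.137]
contact_force: [0.4, 2.7, 2.8]
opening: 0.687
```

Run:
```python
from h import *
st(); snap('wrist','w3.png')
```

```text
t 7.1 pos [542.8 226.9  46.3] jaw [ 0.985 -0.174  0.001] yaw -10.02 app [ 0.001  0.001 -1.   ] F [0.4 2.7 2.8] op 0.687 q [ 0.1   0.52 -0.72  1.72  0.38  1.05 -0.92]
```

View pics/w3.png

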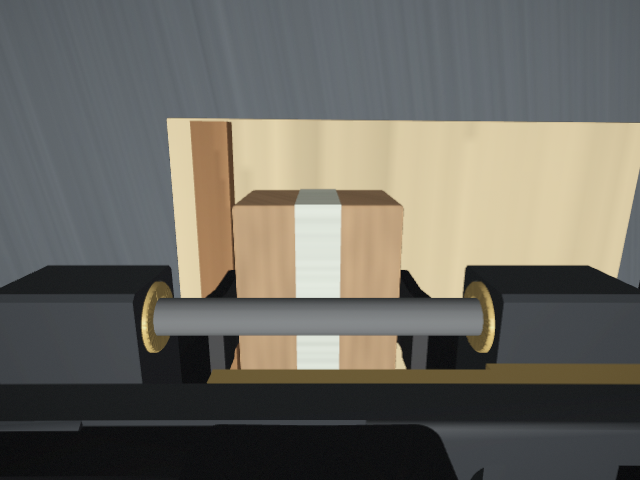

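The view shows the carton square to the -x batten (inner edge col 232, carton edge col 236), with a few mm still to go. I'll continue nudging until the force rises.

Request:
{"name": "carry_out", "arguments": {
  "deltas": [
    [0, 0, 0, -0.035, -0.2, 0, 0],
    [0, 0, 0, -0.017, -0.1, 0, 0],
    [0, 0, 0, 0, 0, 0, 0]
  ]
}}

```text
t: 7.45
tool_pos: [542.5, 226.0, 46.5]
eef_rot: [0.14, 1.565, -0.133]
contact_force: [4.1, 10.2, 0.1]
opening: 0.684
```

Request:
{"name": "carry_out", "arguments": {
  "deltas": [
    [0, 0, 0, -0.2, 0.035, 0, 0],
    [0, 0, 0, -0.2, 0.035, 0, 0],
    [0, 0, 0, 0, 0, 0, 0]
  ]
}}

```text
t: 7.75
tool_pos: [539.4, 226.6, 46.7]
eef_rot: [0.139, 1.563, -0.133]
contact_force: [6.3, 9.0, -2.8]
opening: 0.687
```

Request:
{"name": "carry_out", "arguments": {
  "deltas": [
    [0, 0, 0, -0.2, 0.035, 0, 0],
    [0, 0, 0, 0, 0, 0, 0]
  ]
}}

```text
t: 7.95
tool_pos: [537.4, 226.9, 46.6]
eef_rot: [0.139, 1.563, -0.133]
contact_force: [7.3, 9.3, -2.7]
opening: 0.687
```

Request:
{"name": "carry_out", "arguments": {
  "deltas": [
    [0, 0, 0, -0.15, 0.027, 0, 0],
    [0, 0, 0, 0, 0, 0, 0]
  ]
}}

```text
t: 8.15
tool_pos: [536.0, 227.2, 46.7]
eef_rot: [0.139, 1.563, -0.133]
contact_force: [6.9, 9.4, -3.4]
opening: 0.688
```

Request:
{"name": "carry_out", "arguments": {
  "deltas": [
    [0, 0, 0, -0.15, 0.027, 0, 0],
    [0, 0, 0, 0, 0, 0, 0]
  ]
}}

```text
t: 8.35
tool_pos: [534.9, 227.3, 46.8]
eef_rot: [0.14, 1.562, -0.133]
contact_force: [7.9, 8.5, -3.8]
opening: 0.684
```

Request:
{"name": "carry_out", "arguments": {
  "deltas": [
    [0, 0, 0, -0.1, 0.018, 0, 0],
    [0, 0, 0, 0, 0, 0, 0]
  ]
}}

```text
t: 8.55
tool_pos: [534.8, 227.3, 46.8]
eef_rot: [0.141, 1.561, -0.133]
contact_force: [11.9, 9.6, -6.1]
opening: 0.687
```

Request:
{"name": "carry_out", "arguments": {
  "deltas": [
    [0, 0, 0, 0, 0, 0, 100],
    [0, 0, 0, 0, 0, 0, 100],
    [0, 0, 0, 0, 0, 0, 100],
    [0, 0, 0, 0, 0, 0, 100],
    [0, 0, 0, 0, 0, 2, 100],
    [0, 0, 0, 0, 0, 4, 100],
    [0, 0, 0, 0, -1, 4, 100],
    [0, 0, 0, 0, -3, 4, 100],
    [0, 0, 0, 0, -4, 1, 100],
    [0, 0, 0, 0, -4, 0, 100],
    [0, 0, 0, 0, 0, 0, 100],
    [0, 0, 0, 0, 0, 0, 100]
  ]
}}

```text
t: 9.75
tool_pos: [532.0, 104.2, 195.8]
eef_rot: [0.139, 1.566, -0.14]
contact_force: [-0.1, 1.4, -0.5]
opening: 1.003
```

Run:
```python
from h import *
st(); snap('wrist','w4.png')
```

```text
t 9.75 pos [532.  104.2 195.8] jaw [ 0.984 -0.176 -0.   ] yaw -10.17 app [-0.    -0.001 -1.   ] F [-0.1  1.4 -0.5] op 1.003 q [ 0.38  0.25 -0.76  1.69  0.18  1.28 -0.59]
```

View pics/w4.png

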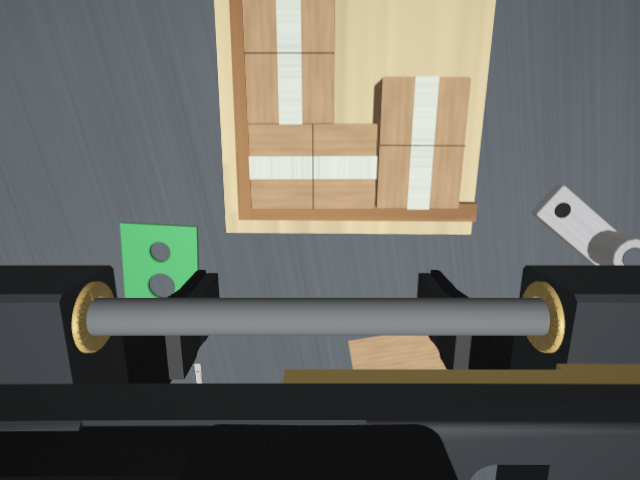

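The view shows the first carton snug at place_1: its end meets laid_1 at row 124 and its side is on the batten at col 244. Next, the standing carton.

Request:
{"name": "carry_out", "arguments": {
  "deltas": [
    [0, 0, -0.1, -0.41, -2.41, 0.3, 100],
    [0, 0, -0.1, -0.41, -2.41, 0.3, 100],
    [0, 0, -0.107, -0.41, -2.41, 0.3, 100],
    [0, 0, -0.107, -0.41, -2.41, 0.3, 100],
    [0, 0, -0.107, -0.41, -2.41, 0.3, 100],
    [0, 0, -0.107, -0.41, -2.41, 0.3, 100],
    [0, 0, -0.107, -0.41, -2.41, 0.3, 100],
    [0, 0, -0.107, -0.41, -2.41, 0.3, 100],
    [0, 0, -0.107, -0.41, -2.41, 0.3, 100],
    [0, 0, -0.107, -0.41, -2.41, 0.3, 100],
    [0, 0, -0.107, -0.41, -2.41, 0.3, 100],
    [0, 0, -0.107, -0.41, -2.41, 0.3, 100],
    [0, 0, -0.107, -0.41, -2.41, 0.3, 100],
    [0, 0, -0.107, -0.41, -2.41, 0, 100],
    [0, 0, -0.1, -0.41, -2.41, 0, 100],
    [0, 0, 0, 0, 0, 0, 100],
    [0, 0, 0, 0, 0, 0, 100]
  ]
}}

```text
t: 11.5
tool_pos: [471.2, -254.8, 234.4]
eef_rot: [1.345, 1.117, -1.345]
contact_force: [1.1, 0.3, 0.1]
opening: 1.002
```

Run:
```python
from h import *
st(); snap('wrist','w5.png')
```

```text
t 11.5 pos [ 471.2 -254.8  234.4] jaw [-0.184 -0.983 -0.001] yaw -100.63 app [-0.001  0.001 -1.   ] F [1.1 0.3 0.1] op 1.002 q [ 0.75  0.15 -0.37  1.66  0.06  1.34 -1.39]
```

View pics/w5.png

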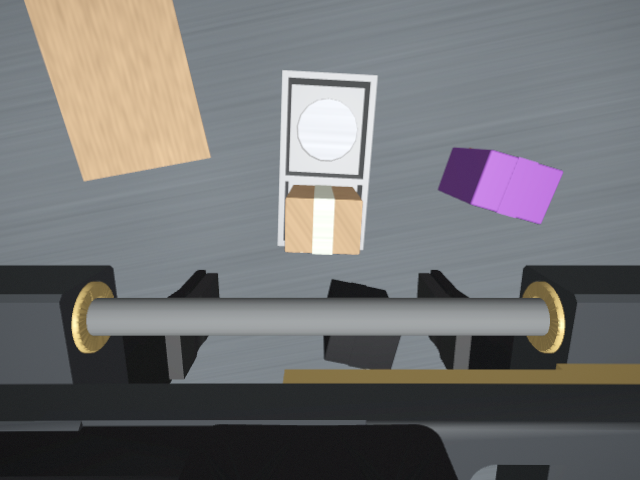

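Wrist view: the carton's end face is at about (287,196), (362,198), (360,254) and (286,251), with its +x broad side visible above it. The can is at (328,130).

Run:
```python
from h import *
f='w5.png'
c=plane(f,[(286.5,196),(362,198),(360,254),(285.5,251)],95); print(np.round(c,1),c.mean(0),[round(float(np.linalg.norm(c[i]-c[i-1])),1) for i in range(4)])
for i in range(4):
    d=c[i]-c[i-1]; print(np.degrees(np.arctan2(d[1],d[0])))
r=plane(f,[(284,71),(377,75),(363,249),(279,245)],50); print(np.round(r,1),r.mean(0)); d=r[0]-r[3]+r[1]-r[2]; print(np.degrees(np.arctan2(d[1],d[0])))
u=d[:2]/np.linalg.norm(d[:2]); print('pocket',r.mean(0)[:2]-42.5*u)
```

```text
[[ 498.8 -235.3   95. ]
 [ 486.6 -292.2   95. ]
 [ 442.5 -283.6   95. ]
 [ 455.8 -225.6   95. ]] [ 470.91959029 -259.2106594    95.        ] [44.1, 58.2, 45.0, 59.5]
-12.716541390428908
-102.09724802125487
168.96612420410293
77.0295062224014
[[ 594.3 -249.5   50. ]
 [ 577.3 -324.    50. ]
 [ 432.6 -289.6   50. ]
 [ 450.4 -214.8   50. ]] [ 513.63326278 -269.46019153   50.        ]
-13.464248742207294
pocket [ 472.30135846 -259.5645518 ]
```

Request:
{"name": "carry_out", "arguments": {
  "deltas": [
    [0, 0, -0.033, 0, -0.44, -2.6, 100],
    [0, 0, 0, 0, 0, -2.6, 100],
    [0, 0, 0, 0, 0, -2.6, 100],
    [0, 0, 0, 0, 0, -2.6, 100],
    [0, 0, 0, 0, 0, -2.6, 100],
    [0, 0, 0, 0, 0, -2.6, 100],
    [0, 0, 0, 0, 0, -1.7, 100],
    [0, 0, 0, 0, 0, 0, 100],
    [0, 0, 0, 0, 0, 0, 0],
    [0, 0, 0, 0, 0, 0, 0],
    [0, 0, 0, 0, 0, 0, 0],
    [0, 0, 0, 0, 0, 0, 0],
    [0, 0, 0, 0, 0, 0, 0],
    [0, 0, 0, 0, 0, 0, 0]
  ],
  "newtons": 35
}}

```text
t: 12.95
tool_pos: [471.1, -260.4, 62.5]
eef_rot: [1.37, 1.096, -1.369]
contact_force: [0.3, 2.9, 6.7]
opening: 0.687
```

Request:
{"name": "carry_out", "arguments": {
  "deltas": [
    [0, 0, 0, 0, 0, 2, 0],
    [0, 0, 0, 0, 0, 3, 0],
    [0, 0, 0, 0, 0, 3.5, 0],
    [0, 0, 0, 0, 0, 3.5, 0],
    [0, 0, 0, 2.36, 2.29, 0, 0],
    [0, 0, 0, 2.36, 2.29, 0, 0],
    [0, 0, 0, 2.36, 2.29, 0, 0],
    [0, 0, 0, 2.36, 2.29, 0, 0],
    [0, 0, 0, 2.36, 2.29, 0, 0],
    [0, 0, 0, 2.36, 2.29, 0, 0],
    [0, 0, 0, 2.36, 2.29, 0, 0],
    [0, 0, 0, 0, 0, 0, 0],
    [0, 0, 0, 0, 0, 0, 0]
  ]
}}

```text
t: 14.25
tool_pos: [635.5, -99.5, 180.6]
eef_rot: [1.368, 1.099, -1.371]
contact_force: [0.0, -0.8, -4.3]
opening: 0.683
```

Request:
{"name": "carry_out", "arguments": {
  "deltas": [
    [-0.0244, -0.111, 0, 0, 0, -0.5, 0],
    [-0.0244, -0.111, 0, 0, 0, -1, 0],
    [-0.0244, -0.111, 0, 0, 0, -1, 0],
    [-0.0244, -0.111, 0, 0, 0, -1, 0],
    [-0.0244, -0.111, 0, 0, 0, -1, 0],
    [-0.0244, -0.111, 0, 0, 0, -1, 0],
    [-0.0244, -0.111, 0, 0, 0, -1, 0],
    [-0.0244, -0.111, 0, 0, 0, -1, 0],
    [0, 0, 0, 0, 0, -2, 0],
    [0, 0, 0, 0, 0, -1.5, 0],
    [0, 0, 0, 0, 0, 0, 0],
    [0, 0, 0, 0, 0, 0, 0]
  ]
}}

```text
t: 15.45
tool_pos: [636.3, -111.0, 81.9]
eef_rot: [1.536, 0.524, -0.881]
contact_force: [0.1, -1.2, -2.7]
opening: 0.69
```

Run:
```python
from h import *
st(); snap('scene','s2.png')
```

```text
t 15.45 pos [ 636.3 -111.    81.9] jaw [-0.232 -0.973  0.017] yaw -103.41 app [ 0.608 -0.158 -0.778] F [ 0.1 -1.2 -2.7] op 0.69 q [-0.01  0.17  0.03  2.18  0.85  0.19 -2.57]
```

The tilt reached 39° (joint 7 is near its range limit), which is past the 30° needed. I'll lower until the edge touches.

Request:
{"name": "carry_out", "arguments": {
  "deltas": [
    [0, 0, 0, 0, 0, -0.6, 0],
    [0, 0, 0, 0, 0, -0.6, 0],
    [0, 0, 0, 0, 0, -0.6, 0],
    [0, 0, 0, 0, 0, -0.3, 0],
    [0, 0, 0, 0, 0, 0, 0]
  ]
}}

```text
t: 16.0
tool_pos: [637.1, -110.5, 61.5]
eef_rot: [1.537, 0.524, -0.879]
contact_force: [0.5, -0.3, -3.9]
opening: 0.685
```

Run:
```python
from h import *
st()
```

```text
t 16.0 pos [ 637.1 -110.5   61.5] jaw [-0.231 -0.973  0.016] yaw -103.38 app [ 0.609 -0.158 -0.777] F [ 0.5 -0.3 -3.9] op 0.685 q [-0.32  0.21  0.37  2.21  0.83  0.1  -2.59]
```

Request:
{"name": "carry_out", "arguments": {
  "deltas": [
    [0, 0, 0, 0, 0, -0.2, 0],
    [0, 0, 0, 0, 0, -0.2, 0],
    [0, 0, 0, 0, 0, 0, 0]
  ]
}}

```text
t: 16.3
tool_pos: [638.8, -111.0, 59.6]
eef_rot: [1.54, 0.521, -0.876]
contact_force: [-10.1, 1.3, 16.0]
opening: 0.685
```

Run:
```python
from h import *
st()
```

```text
t 16.3 pos [ 638.8 -111.    59.6] jaw [-0.232 -0.973  0.014] yaw -103.43 app [ 0.612 -0.157 -0.775] F [-10.1   1.3  16. ] op 0.685 q [-0.36  0.23  0.42  2.21  0.82  0.08 -2.59]
```

Contact (16 N up). Releasing, then backing up.

Request:
{"name": "carry_out", "arguments": {
  "deltas": [
    [0, 0, 0, 0, 0, 0, 100],
    [0, 0, 0, 0, 0, 0, 100],
    [0, 0, 0, 0, 0, 0, 100],
    [0, 0, 0, 0, 0, 0, 100],
    [0, 0, 0, 0, 0, 0, 100],
    [0, 0, 0, 0, 0, 0, 100],
    [0, 0, 0, 0, 0, 0, 100]
  ]
}}

```text
t: 17.0
tool_pos: [636.9, -110.2, 56.9]
eef_rot: [1.537, 0.525, -0.88]
contact_force: [0.4, -0.2, 0.7]
opening: 0.999
```

Run:
```python
from h import *
st(); im=snap('scene','s3.png'); cv2.imwrite('pics/s3c.png',cv2.resize(im[140:400,150:480],None,fx=2.2,fy=2.2))
```

```text
t 17.0 pos [ 636.9 -110.2   56.9] jaw [-0.231 -0.973  0.016] yaw -103.36 app [ 0.609 -0.157 -0.778] F [ 0.4 -0.2  0.7] op 0.999 q [-0.37  0.23  0.42  2.21  0.82  0.08 -2.59]
```

View pics/s3c.png

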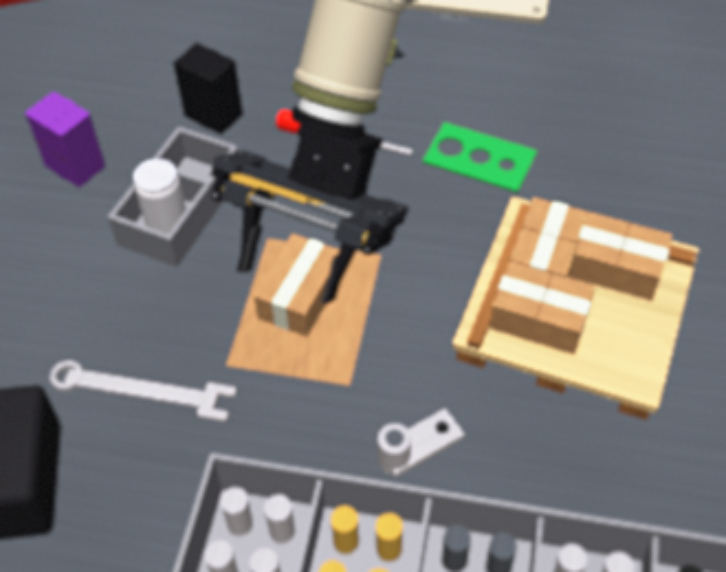

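The crop shows the carton flat on its broad side on the sheet, at crop (295,285), between the open fingers. Rising and levelling the tool.

Request:
{"name": "carry_out", "arguments": {
  "deltas": [
    [0, 0, 0, 0, 0, 1.5, 100],
    [0, 0, 0, 0, 0, 2.5, 100],
    [0, 0, 0, 0, 0, 2.5, 100],
    [0, 0, 0, 0, 0, 2.5, 100],
    [0.0244, 0.111, 0, 0, 0, 2.5, 100],
    [0.0244, 0.111, 0, 0, 0, 2.5, 100],
    [0.0244, 0.111, 0, 0, 0, 2.5, 100],
    [0.0244, 0.111, 0, 0, 0, 0, 100],
    [0.0244, 0.111, 0, 0, 0, 0, 100],
    [0.0244, 0.111, 0, 0, 0, 0, 100],
    [0, 0, 0, 0, 0, 0, 100],
    [0, 0, 0, 0, 0, 0, 100]
  ]
}}

```text
t: 18.25
tool_pos: [637.5, -112.1, 218.2]
eef_rot: [1.351, 1.069, -1.377]
contact_force: [0.2, 0.5, 0.2]
opening: 0.999
```

```bash
cat >> h.py <<'E'
def tgt(jaw_deg,xyz):
    o,R=st(); a=np.radians(jaw_deg); z=np.array([np.cos(a),np.sin(a),0]); x=np.array([0,0,-1.]); G=np.c_[x,np.cross(z,x),z]
    print('turn',np.round(Rt.from_matrix(G@R.T).as_rotvec(),3),'shift cm',np.round((np.array(xyz)-o['tool_pos'])/10,2))
E
python3 - <<'E'
from h import *
tgt(-102.4,[616,-103,200])
E
```

```text
t 18.25 pos [ 637.5 -112.1  218.2] jaw [-0.219 -0.975  0.028] yaw -102.67 app [ 0.004 -0.03  -1.   ] F [0.2 0.5 0.2] op 0.999 q [ 0.01  0.37  0.1   1.42 -0.01  1.34 -1.68]
turn [0.03  0.005 0.004] shift cm [-2.15  0.91 -1.82]
```

Request:
{"name": "carry_out", "arguments": {
  "deltas": [
    [0.015, 0.0025, 0.002, -1.2, 0.35, -1, 100],
    [0.015, 0.0025, 0.002, -1.2, 0.35, -1, 100],
    [0, 0, 0, 0, 0, 0, 100],
    [0, 0, 0, 0, 0, 0, 100]
  ]
}}

```text
t: 18.65
tool_pos: [613.1, -104.9, 200.3]
eef_rot: [1.368, 1.098, -1.366]
contact_force: [0.2, 0.2, 0.2]
opening: 1.003
```

Run:
```python
from h import *
st(); snap('wrist','w6.png')
```

```text
t 18.65 pos [ 613.1 -104.9  200.3] jaw [-0.215 -0.977 -0.   ] yaw -102.42 app [ 0.001  0.    -1.   ] F [0.2 0.2 0.2] op 1.003 q [ 0.02  0.33  0.09  1.51 -0.03  1.3  -1.67]
```

View pics/w6.png

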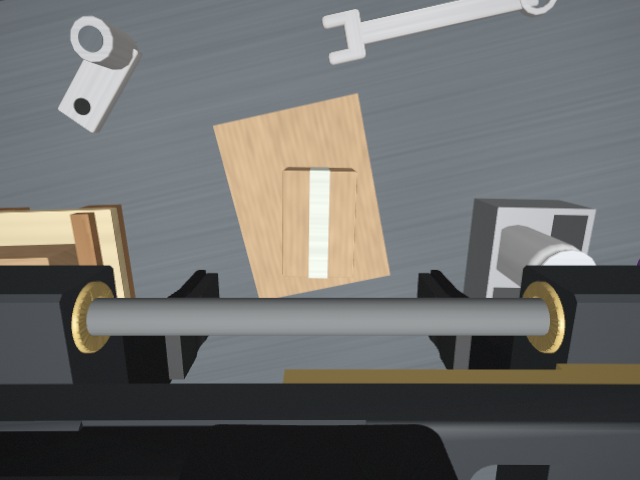

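Wrist view: the carton lies flat on the sheet, with its top face at about (283,170) to (355,277) and its length along the image columns, square to the jaws.

Run:
```python
from h import *
f='w6.png'
c=plane(f,[(283,170.5),(356,170.5),(355,277),(283,275)],44.5); print(np.round(c,1),c.mean(0),[round(float(np.linalg.norm(c[i]-c[i-1])),1) for i in range(4)])
for i in range(4):
    d=c[i]-c[i-1]; print(np.degrees(np.arctan2(d[1],d[0])))
```

```text
[[ 660.1  -86.6   44.5]
 [ 647.6 -143.6   44.5]
 [ 559.5 -125.6   44.5]
 [ 574.4  -65.9   44.5]] [ 610.40493326 -105.43825995   44.5       ] [88.2, 58.3, 89.9, 61.5]
-13.582052264674074
-102.36022671862897
168.4445497898988
75.95571225349931
```

Request:
{"name": "carry_out", "arguments": {
  "deltas": [
    [0, 0, 0, -0.27, -0.05, -2.6, 100],
    [0, 0, 0, 0, 0, -2.9, 100],
    [0, 0, 0, 0, 0, -2.9, 100],
    [0, 0, 0, 0, 0, -2.9, 100],
    [0, 0, 0, 0, 0, -2.9, 100],
    [0, 0, 0, 0, 0, -2.6, 100],
    [0, 0, 0, 0, 0, -1.6, 100],
    [0, 0, 0, 0, 0, 0, 100],
    [0, 0, 0, 0, 0, 0, 0],
    [0, 0, 0, 0, 0, 0, 0],
    [0, 0, 0, 0, 0, 0, 0],
    [0, 0, 0, 0, 0, 0, 0],
    [0, 0, 0, 0, 0, 0, 0],
    [0, 0, 0, 0, 0, 0, 0]
  ],
  "newtons": 30
}}

```text
t: 20.1
tool_pos: [611.0, -105.4, 16.1]
eef_rot: [1.368, 1.099, -1.367]
contact_force: [-0.8, 0.5, 5.7]
opening: 0.687
```

Request:
{"name": "carry_out", "arguments": {
  "deltas": [
    [0, 0, 0, 0, 0, 2, 0],
    [0, 0, 0, 0, 0, 3.5, 0],
    [0, 0, 0, 0, 0, 3.5, 0],
    [0, 0, 0, 0, 0, 3.5, 0],
    [0, 0, 0.01, 0.17, 3, 0, 0],
    [0, 0, 0.01, 0.12, 3.56, 0, 0],
    [0, 0, 0.01, 0.12, 3.56, 0, 0],
    [0, 0, 0.01, 0.12, 3.56, 0, 0],
    [0, 0, 0, 0.12, 3.56, 0, 0],
    [0, 0, 0, 0.12, 3.56, 0, 0],
    [0, 0, 0, 0.12, 3.56, 0, 0],
    [0, 0, 0, 0.12, 3.56, 0, 0],
    [0, 0, 0, 0.12, 3.56, 0, 0],
    [0, 0, 0, 0.17, 4.1, 0, 0],
    [0, 0, 0, 0, 0, 0, 0],
    [0, 0, 0, 0, 0, 0, 0]
  ]
}}

```text
t: 21.7
tool_pos: [622.5, 251.6, 139.0]
eef_rot: [1.335, 1.124, -1.339]
contact_force: [-0.1, -0.7, -4.1]
opening: 0.688
```

Run:
```python
from h import *
tgt(-100.1,[624,251,48])
```

```text
t 21.7 pos [622.5 251.6 139. ] jaw [-0.173 -0.985  0.   ] yaw -99.97 app [-0.003  0.    -1.   ] F [-0.1 -0.7 -4.1] op 0.688 q [-0.41  0.49 -0.06  1.42  0.03  1.23 -2.21]
turn [-0.    -0.003 -0.002] shift cm [ 0.15 -0.06 -9.1 ]
```

Request:
{"name": "carry_out", "arguments": {
  "deltas": [
    [0, 0, 0, 0.15, 0, -2.5, 0],
    [0, 0, 0, 0, 0, -2.5, 0],
    [0, 0, 0, 0, 0, -2, 0],
    [0, 0, 0, 0, 0, -1.5, 0],
    [0, 0, 0, 0, 0, -0.65, 0],
    [0, 0, 0, 0, 0, 0, 0],
    [0, 0, 0, 0, 0, -0.2, 0],
    [0, 0, 0, 0, 0, 0, 0]
  ]
}}

```text
t: 22.5
tool_pos: [625.6, 250.6, 47.7]
eef_rot: [1.339, 1.121, -1.337]
contact_force: [-0.3, -0.4, -4.0]
opening: 0.686
```

Request:
{"name": "carry_out", "arguments": {
  "deltas": [
    [0, 0, 0, 0, 0, -0.17, 0],
    [0, 0, 0, 0, 0, 0, 0],
    [0, 0, 0, 0, 0, 0, 77],
    [0, 0, 0, 0, 0, 0, 77],
    [0, 0, 0, 0, 0, 0, 77],
    [0, 0, 0, 0, 0, 1.5, 77],
    [0, 0, 0, 0, 0, 2.5, 77],
    [0, 0, 0, 0, 0, 2.5, 77],
    [0, 0, 0.143, 0, 0.5, 0, 77],
    [0, 0, 0.143, 0.05, 0.5, 0, 70],
    [0, 0, 0.143, 0.05, 0.5, 0, 60],
    [0, 0, 0.143, 0.05, 0.5, 0, 50],
    [0, 0, 0.143, 0.05, 0.5, 0, 50],
    [0, 0, 0.143, 0.05, 0.5, 0, 50],
    [0, 0, 0.143, 0.05, 0.5, 0, 50],
    [0, 0, 0.143, 0.05, 0.5, 0, 50],
    [0, 0, 0.143, 0.05, 0.5, 0, 50],
    [0, 0, 0.143, 0.05, 0.5, 0, 50],
    [0, 0, 0.143, 0.05, 0.5, 0, 50],
    [0, 0, 0, 0, 0, 0, 50]
  ]
}}

```text
t: 24.5
tool_pos: [630.1, 306.2, 111.2]
eef_rot: [0.135, 1.567, -0.135]
contact_force: [-0.4, 0.5, -0.2]
opening: 0.501
```

Run:
```python
from h import *
tgt(-10.0,[630,303,50])
```

```text
t 24.5 pos [630.1 306.2 111.2] jaw [ 0.985 -0.171 -0.   ] yaw -9.83 app [-0. -0. -1.] F [-0.4  0.5 -0.2] op 0.501 q [-0.28  0.59 -0.35  1.35  0.2   1.23 -0.81]
turn [ 0.    -0.    -0.003] shift cm [-0.01 -0.32 -6.12]
```

Request:
{"name": "carry_out", "arguments": {
  "deltas": [
    [0, 0, -0.003, 0, 0, -2.6, 50],
    [0, 0, 0, 0, 0, -2.6, 50],
    [0, 0, 0, 0, 0, -1.4, 50],
    [0, 0, 0, 0, 0, 0, 50],
    [0, 0, 0, -0.09, -0.5, 0, 50],
    [0, 0, 0, -0.09, -0.5, 0, 50],
    [0, 0, 0, -0.09, -0.5, 0, 50],
    [0, 0, 0, -0.09, -0.5, 0, 50],
    [0, 0, 0, -0.09, -0.5, 0, 50],
    [0, 0, 0, -0.09, -0.5, 0, 50],
    [0, 0, 0, 0, 0, 0, 50]
  ]
}}

```text
t: 25.6
tool_pos: [624.8, 274.3, 44.3]
eef_rot: [0.139, 1.567, -0.141]
contact_force: [0.3, 1.3, 0.5]
opening: 0.5
```

Run:
```python
from h import *
st(); snap('wrist','w7.png')
```

```text
t 25.6 pos [624.8 274.3  44.3] jaw [ 0.984 -0.177 -0.   ] yaw -10.22 app [-0.001 -0.002 -1.   ] F [0.3 1.3 0.5] op 0.5 q [-0.24  0.62 -0.34  1.46  0.22  1.1  -0.8 ]
```

Request:
{"name": "carry_out", "arguments": {
  "deltas": [
    [0, 0, 0, -0.053, -0.3, 0, 50],
    [0, 0, 0, -0.053, -0.3, 0, 50],
    [0, 0, 0, 0, 0, 0, 50]
  ]
}}

```text
t: 25.95
tool_pos: [623.3, 268.7, 43.8]
eef_rot: [0.138, 1.568, -0.141]
contact_force: [0.5, 0.4, 1.0]
opening: 0.5
```

Request:
{"name": "carry_out", "arguments": {
  "deltas": [
    [0, 0, 0, -0.035, -0.2, 0, 50],
    [0, 0, 0, 0, 0, 0, 50]
  ]
}}

```text
t: 26.15
tool_pos: [622.9, 267.3, 43.8]
eef_rot: [0.138, 1.568, -0.14]
contact_force: [-0.3, 2.6, -1.2]
opening: 0.503
```

Request:
{"name": "carry_out", "arguments": {
  "deltas": [
    [0, 0, 0, -0.035, -0.2, 0, 50],
    [0, 0, 0, 0, 0, 0, 50]
  ]
}}

```text
t: 26.35
tool_pos: [622.7, 266.7, 44.0]
eef_rot: [0.139, 1.567, -0.138]
contact_force: [2.9, 6.6, -3.5]
opening: 0.499
```

Request:
{"name": "carry_out", "arguments": {
  "deltas": [
    [0, 0, 0, -0.035, -0.2, 0, 50],
    [0, 0, 0, 0, 0, 0, 50]
  ]
}}

```text
t: 26.55
tool_pos: [622.5, 266.6, 44.6]
eef_rot: [0.141, 1.566, -0.135]
contact_force: [2.4, 11.3, -2.5]
opening: 0.501
```

Request:
{"name": "carry_out", "arguments": {
  "deltas": [
    [0, 0, 0, 0.175, 1.0, 0, 50],
    [0, 0, 0, 0, 0, 2, 50],
    [0, 0, 0, 0, 0, 3, 40],
    [0, 0, 0, 0, 0, 2, 30],
    [0, 0, 0.143, 0.6, -0.57, 0, 30],
    [0, 0, 0.143, 0.6, -0.57, 0, 30],
    [0, 0, 0.143, 0.6, -0.57, 0, 30],
    [0, 0, 0.143, 0.6, -0.57, 0, 30],
    [0, 0, 0.143, 0.6, -0.57, 0, 30],
    [0, 0, 0.143, 0.6, -0.57, 0, 30],
    [0, 0, 0.143, 0.6, -0.57, 0, 30],
    [0, 0, 0.143, 0.6, -0.57, 0, 30],
    [0, 0, 0.143, 0.6, -0.57, 0, 30],
    [0, 0, 0.143, 0.6, -0.57, 0, 30],
    [0, 0, 0.14, 0.6, -0.57, 0, 30],
    [0, 0, 0, 0, 0, 0, 30]
  ]
}}

```text
t: 28.15
tool_pos: [691.0, 208.4, 113.3]
eef_rot: [-1.079, 1.29, 1.075]
contact_force: [-0.0, -0.1, 0.1]
opening: 0.3
```

Run:
```python
from h import *
tgt(80,[690.7,214.2,45])
```

```text
t 28.15 pos [691.  208.4 113.3] jaw [ 0.178  0.984 -0.003] yaw 79.77 app [ 0.    -0.003 -1.   ] F [-0.  -0.1  0.1] op 0.3 q [ 0.02  0.69 -0.6   1.27  0.38  1.3   0.82]
turn [0.003 0.    0.004] shift cm [-0.03  0.58 -6.83]
```

Now push along pallet -x, direction (-0.985, +0.175).

Request:
{"name": "carry_out", "arguments": {
  "deltas": [
    [0.003, 0, 0.004, 0, 0.58, -2.6, 30],
    [0, 0, 0, 0, 0, -2.6, 30],
    [0, 0, 0, 0, 0, -1.6, 30],
    [0, 0, 0, 0, 0, 0, 30],
    [0, 0, 0, -0.5, 0.09, 0, 30],
    [0, 0, 0, -0.5, 0.09, 0, 30],
    [0, 0, 0, -0.5, 0.09, 0, 30],
    [0, 0, 0, -0.3, 0.053, 0, 30],
    [0, 0, 0, 0, 0, 0, 30]
  ]
}}

```text
t: 29.05
tool_pos: [672.4, 220.0, 47.1]
eef_rot: [-1.079, 1.283, 1.08]
contact_force: [1.0, 1.3, 0.7]
opening: 0.299
```

Request:
{"name": "carry_out", "arguments": {
  "deltas": [
    [0, 0, 0, -0.3, 0.053, 0, 30],
    [0, 0, 0, 0, 0, 0, 30]
  ]
}}

```text
t: 29.25
tool_pos: [669.7, 220.3, 46.7]
eef_rot: [-1.079, 1.283, 1.079]
contact_force: [4.1, 1.4, 1.8]
opening: 0.303
```

Request:
{"name": "carry_out", "arguments": {
  "deltas": [
    [0, 0, 0, -0.2, 0.035, 0, 30],
    [0, 0, 0, 0, 0, 0, 30]
  ]
}}

```text
t: 29.45
tool_pos: [667.6, 220.6, 46.4]
eef_rot: [-1.079, 1.284, 1.08]
contact_force: [4.1, 0.6, 4.1]
opening: 0.3
```

Request:
{"name": "carry_out", "arguments": {
  "deltas": [
    [0, 0, 0, -0.2, 0.035, 0, 30],
    [0, 0, 0, 0, 0, 0, 30]
  ]
}}

```text
t: 29.65
tool_pos: [666.7, 220.6, 46.5]
eef_rot: [-1.079, 1.282, 1.078]
contact_force: [8.9, 0.8, 1.3]
opening: 0.3
```

Request:
{"name": "carry_out", "arguments": {
  "deltas": [
    [0, 0, 0, -0.2, 0.035, 0, 30],
    [0, 0, 0, 0, 0, 0, 30]
  ]
}}

```text
t: 29.85
tool_pos: [666.6, 220.6, 47.0]
eef_rot: [-1.079, 1.279, 1.075]
contact_force: [16.1, 0.5, -0.5]
opening: 0.306
```

Request:
{"name": "carry_out", "arguments": {
  "deltas": [
    [0, 0, 0, 1, -0.175, 0, 30],
    [0, 0, 0, 0, 0, 3, 30],
    [0, 0, 0, 0, 0, 4, 30],
    [0, 0, 0, 0, 0, 4, 30],
    [0, 0, 0, 0, -2, 4, 30],
    [0, 0, 0, 0, -2, 3, 30],
    [0, 0, 0, 0, 0, 0, 30],
    [0, 0, 0, 0, 0, 0, 30]
  ]
}}

```text
t: 30.65
tool_pos: [672.9, 179.2, 225.6]
eef_rot: [-1.078, 1.286, 1.081]
contact_force: [0.8, 0.1, -1.0]
opening: 0.298
```

Run:
```python
from h import *
st(); im=snap('wrist','w8.png'); cv2.imwrite('pics/w8c.png',cv2.resize(im[0:300,100:500],None,fx=2,fy=2,interpolation=cv2.INTER_CUBIC))
```

```text
t 30.65 pos [672.9 179.2 225.6] jaw [0.174 0.985 0.002] yaw 79.99 app [-0.     0.002 -1.   ] F [ 0.8  0.1 -1. ] op 0.298 q [ 0.08  0.57 -0.63  1.21  0.32  1.46  0.88]
```

View pics/w8c.png

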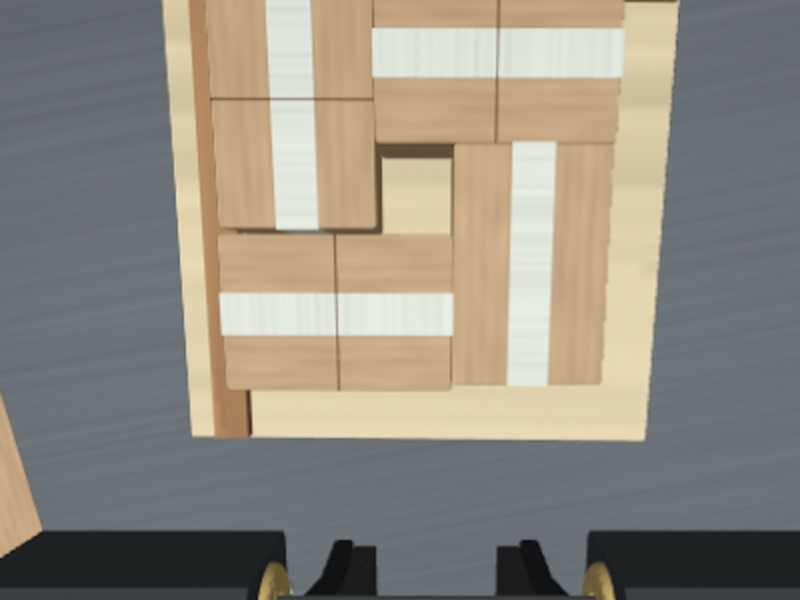

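The layout is a good pinwheel, but a dark line of about 2–3 mm remains between laid_1 and laid_2 (crop rows 230–236). I'll push laid_2 along -x to close it.

Request:
{"name": "carry_out", "arguments": {
  "deltas": [
    [0, 0, 0, 0.3, -1.9, -4, 50],
    [0, 0, 0, 0, -1.9, -4, 50],
    [0, 0, 0, 0, 0, -4, 50],
    [0, 0, 0, 0, 0, -4, 50],
    [0, 0, 0, 0, 0, -1.9, 50],
    [0, 0, 0, 0, 0, 0, 50],
    [0, 0, 0, -0.5, 0.09, 0, 50],
    [0, 0, 0, -0.5, 0.09, 0, 50],
    [0, 0, 0, -0.3, 0.053, 0, 50],
    [0, 0, 0, -0.2, 0.035, 0, 50],
    [0, 0, 0, 0, 0, 0, 50]
  ]
}}

```text
t: 31.8
tool_pos: [661.3, 144.4, 47.8]
eef_rot: [-1.079, 1.283, 1.08]
contact_force: [0.9, -0.5, 0.4]
opening: 0.499
```

Request:
{"name": "carry_out", "arguments": {
  "deltas": [
    [0, 0, 0, -0.2, 0.035, 0, 50],
    [0, 0, 0, 0, 0, 0, 50]
  ]
}}

```text
t: 32.0
tool_pos: [659.1, 144.6, 47.2]
eef_rot: [-1.079, 1.284, 1.08]
contact_force: [0.4, -0.4, 0.2]
opening: 0.501
```

Request:
{"name": "carry_out", "arguments": {
  "deltas": [
    [0, 0, 0, -0.2, 0.035, 0, 50],
    [0, 0, 0, 0, 0, 0, 50]
  ]
}}

```text
t: 32.2
tool_pos: [657.0, 145.0, 47.0]
eef_rot: [-1.079, 1.284, 1.081]
contact_force: [0.1, -1.1, 0.0]
opening: 0.503
```

Request:
{"name": "carry_out", "arguments": {
  "deltas": [
    [0, 0, 0, -0.2, 0.035, 0, 50],
    [0, 0, 0, 0, 0, 0, 50]
  ]
}}

```text
t: 32.4
tool_pos: [655.4, 145.2, 47.1]
eef_rot: [-1.079, 1.284, 1.08]
contact_force: [2.0, 0.1, -0.2]
opening: 0.496
```

Request:
{"name": "carry_out", "arguments": {
  "deltas": [
    [0, 0, 0, -0.2, 0.035, 0, 50],
    [0, 0, 0, 0, 0, 0, 50]
  ]
}}

```text
t: 32.6
tool_pos: [653.6, 145.5, 47.2]
eef_rot: [-1.079, 1.284, 1.08]
contact_force: [3.1, 0.5, -1.7]
opening: 0.503
```

Request:
{"name": "carry_out", "arguments": {
  "deltas": [
    [0, 0, 0, -0.15, 0.026, 0, 50],
    [0, 0, 0, 0, 0, 0, 50]
  ]
}}

```text
t: 32.8
tool_pos: [652.6, 145.7, 47.3]
eef_rot: [-1.079, 1.283, 1.079]
contact_force: [6.7, -0.3, -1.9]
opening: 0.502
```

Request:
{"name": "carry_out", "arguments": {
  "deltas": [
    [0, 0, 0, -0.15, 0.026, 0, 50],
    [0, 0, 0, 0, 0, 0, 50]
  ]
}}

```text
t: 33.0
tool_pos: [652.4, 145.6, 47.9]
eef_rot: [-1.079, 1.281, 1.077]
contact_force: [10.1, -0.9, -2.7]
opening: 0.502
```

Request:
{"name": "carry_out", "arguments": {
  "deltas": [
    [0, 0, 0, 1, -0.175, 0, 50],
    [0, 0, 0, 0, 0, 3, 50],
    [0, 0, 0, 0, 0, 4, 50],
    [0, 0, 0, 0, 1, 4, 50],
    [0, 0, 0, -0.5, 2, 4, 50],
    [0, 0, 0, -1.5, 2, 0, 50],
    [0, 0, 0, -1.5, 0, 0, 50],
    [0, 0, 0, 0, 0, 0, 50],
    [0, 0, 0, 0, 0, 0, 50]
  ]
}}

```text
t: 33.9
tool_pos: [625.5, 193.7, 196.9]
eef_rot: [-1.079, 1.285, 1.08]
contact_force: [0.1, -0.1, 0.8]
opening: 0.501
```

Run:
```python
from h import *
o,R=st(); im=snap('wrist','w9.png')
c=np.array([576.5,188.6]); a=np.radians(-10.0); Q=np.array([[np.cos(a),-np.sin(a)],[np.sin(a),np.cos(a)]])
P=np.array([[-80,-80],[80,-80],[80,80],[-80,80]]); px=proj('w9.png',np.c_[P@Q.T+c,np.full(4,74)]); print(px)
x0,y0=np.maximum(px.min(0)-8,0).astype(int); x1,y1=(px.max(0)+8).astype(int); y1=min(y1,300)
cr=im[y0:y1,x0:x1]; s=min(800/cr.shape[1],600/cr.shape[0]); print(x0,y0,s)
cv2.imwrite('pics/w9c.png',cv2.resize(cr,None,fx=s,fy=s,interpolation=cv2.INTER_CUBIC))
```

```text
t 33.9 pos [625.5 193.7 196.9] jaw [0.174 0.985 0.001] yaw 80.0 app [ 0.     0.001 -1.   ] F [ 0.1 -0.1  0.8] op 0.501 q [ 0.1   0.49 -0.66  1.38  0.3   1.37  0.83]
[[175.98402312  41.55035482]
 [194.52887951 270.83409697]
 [404.25535545 270.96697322]
 [417.64781515  41.94488934]]
167 33 2.4489795918367347
```

View pics/w9c.png

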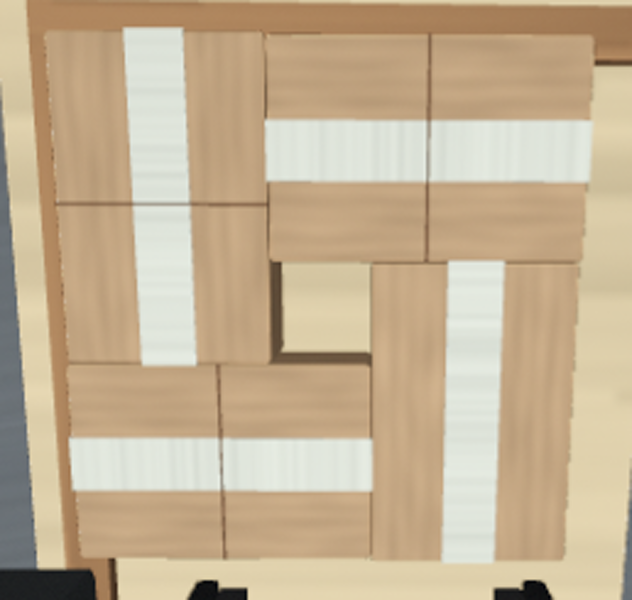

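The final view shows all four cartons touching round the square hole, at crop (325,310), and up against both battens, with no visible gaps. The gripper is clear, so I'm handing in.

```bash
python3 -c "
from workcell import workorder
print(workorder.sign_off())"
```

```text
the job is handed in; nothing more can be done
None
```

The four-carton pinwheel is finished and handed in after about 34 s of robot time.

- **Flat carton:** it went to place_1, pressed against laid_1 and then the -x batten until the force rose.
- **Standing carton:** I lifted it straight out of the rack and set its lower edge on the sheet. I let go at about 39°; I had planned 52°, but joint 7 was at its range limit. It fell flat, and I took it again lying down for place_2. I set it down clear of laid_2 and pushed it snug with the fingers along -y and then -x.
- **Correction:** the first check showed a gap of about 2–3 mm between laid_1 and laid_2, so I pushed laid_2 about 3 mm along -x until it met resistance.

**Last checks:** the final wrist picture shows all four cartons touching round the square hole and up against both battens, with no visible gap. This was judged by eye; I did not measure the gaps in it. The highest force read after a push was about 16 N. The gripper was clear, with its tip at about 197 mm and reading under 1 N. My pallet position from the camera disagreed with the batten contact by about 1.3 mm, which the pushing took up. I did not take a final picture of the rest of the bench. Nothing there looked moved in the last scene view, taken just after the carton fell flat.

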